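# Empty the wash tub and hold it in the shaker's corner for clamping

## Task

Tip all four steel grinding balls out of the grey wash tub into the stainless drying tray, then stand the empty tub upright on the shaker's platform and push it right home into the corner of the two fixed bars, its straight back end flat against the rear bar and its long side flat against the side bar. Press it firmly against both bars at once and finish like that, still holding it there with the gripper, so that I can tighten the clamp bar for the next batch. Leave the other things on the bench where they are.

Things in the scene. Friction and masses are not known exactly. Their poses are not given: they have to be found in the camera images.
- tub_mid (a point): Open grey plastic wash tub, loose, 0.13-0.21 kg empty; point 37.5 mm up, over the middle of its flat bottom; z up. Bottom 85 (x) by 62 mm (y), height 75, walls and floor 3. Long sides (y = 31 and -31) and back end (x = 42.5) are flat and upright; the front leans out 25 degrees to a pouring lip. Starts on the bench, lip roughly to the robot. Grip across the 62 mm; 40 N does no harm.
- tub_lip (a point): Middle of the tub's pouring lip (top edge of the leaning front), 77.5 mm in front of the middle of the tub and 75 mm above its underside.
- ball0_center (a point): Centre of one of four loose steel grinding balls, 25 mm across, 64 g, which start lying on the floor of the tub and roll freely.
- ball1_center (a point): Centre of another such grinding ball.
- ball2_center (a point): Centre of another such grinding ball.
- ball3_center (a point): Centre of another such grinding ball.
- tray_in (a point): The stainless drying tray, fixed to the bench: centre of its inner floor, 3 mm above the bench. 200 mm (x) by 180 mm (y) outside, walls 3 mm thick and 45 mm high above the bench, open on top.
- shaker: Orbital shaker, fixed white machine 200 by 200 mm; origin at the centre of its underside, x away from its control panel. Its rubber-matted platform (186 by 186 mm) is 90 mm above the bench. It carries the fixed rear and side bars and, along the other side (y = -82 mm, up to 30 mm high), the clamp bar, drawn back, which is not moved. Mat and bars grip well: a tub held down hard drags.
- corner (a point): Inner corner of the fixed bars on the platform surface, 90 mm above the bench; axes as the shaker's. The rear bar's face is the plane x = 0, the side bar's face the plane y = 0; the tub belongs at negative x and y. Seated, the middle of its bottom is at x = -42.5, y = -31 mm, its x axis along this x.
- rear_bar: Fixed aluminium bar across the platform's rear (+x of the shaker), 12 mm thick, 150 mm long in y, 24 mm high above the platform; origin at its centre. Rigid.
- side_bar: Fixed aluminium bar along the platform's +y side, 12 mm thick, 150 mm long in x, 24 mm high above the platform; origin at its centre. Rigid.
- tube_rack: Bystander: flat red tube rack, loose, 90 by 200 mm, 36 mm high with the caps in it; origin at the centre of its underside.
- jar: Bystander: small brown glass jar, loose, 52 mm across, 75 mm high; origin at the centre of its underside.
- card_box: Bystander: blue box with a lid, loose, 84 by 114 mm, 67 mm high; origin at the centre of its underside.

How it is judged:
By the outcome, as a careful person would: the job done as asked, in the order asked, and still so for the second after the job is handed in, while the arm keeps its last pose, push and grip.
It also fails if it takes over 72 s, if anything falls off the work surface, if the arm or the gripper's body presses on something with over 40 N, if the wrist force passes 120 N, or if a joint passes its speed limit or range.

## Robot

A 6-joint arm with a two-finger parallel gripper is mounted at the origin on the work surface. World frame = base frame: x ahead of the robot, y to its left, z up, the work surface at z = 0. Lengths are in m, angles in rad, forces in N, time in s.
With the tool pointing down it reaches from about 0.3 to 0.825 m from the base axis. Payload 5.4 kg.
Tool frame: the origin (TCP) lies at the very end of the fingers, on their centre line; the grasp point (between the pads) lies 19 mm behind it; z points along the fingers, y is the line along which they close (so a half turn about z gives the same grasp; the last joint's range is limited). The gripper opens to 92 mm and grips with 3 to 60 N. Pads are 20 mm wide; open, the fingers measure 128 mm over their backs; the gripper's body (75 mm by 189 mm) begins 69 mm behind the grasp point.
Start: joints at [-1.429, 0.158, 1.597, -0, 1.386, -0.21], TCP at [0.198, -0.54, 0.215] pointing down, gripper open.
Joint ranges: [-2.91, 2.91], [-0.94, 2.29], [0.18, 2.7], [-1.29, 4.43], [0.17, 2.64], [-3, 3]. Speed limits (rad/s): [2.57, 2.57, 3.14, 3.14, 3.14, 3.14].

## Interface

Orientations are given as a rotation vector (axis times angle).
In Python, from workcell import bot gives the robot as it stands. Calls block until the motion is done:
- bot.goto(position, orientation): joint-space move of the TCP to a pose.
- bot.line_to(position, rot=None, max_speed=0.15): straight line of the TCP; rot=None keeps the orientation; max_speed is the mean speed in m/s.
- bot.set_joints(angles): joint-space move.
- bot.set_gripper(opening, newtons=None): opening from 0.0 (shut) to 1.0 (fully open); newtons is the grip in N (None keeps the last); returns when the fingers have stopped.
- bot.hold(seconds).
- bot.inverse_kinematics(position, orientation): joint angles nearest the present ones, or None.
- bot.read_camera(name): name is "scene" or "top" or "wrist"; returns a dict with "pixels" (384x512x3 uint8, blue, green, red), "fx", "fy", "cx", "cy" (pixels), "R" (3x3) and "t" (3): a world point X has camera coordinates R X + t. Camera axes: x right, y down, z forward; pixel columns grow to the right and rows downward; lengths in m; the calibration is good to about 2 mm. A picture is of the moment at which its call begins. There is no depth.
A pose or a line that the arm cannot do raises bot.MotionError and nothing moves.
- bot.job_done(): hands the job in; it is judged then, once.
Readings, each from a call of its own:
- bot.current_clock(): time.
- bot.current_joints(): joint angles.
- bot.current_joint_vel(): joint speeds.
- bot.current_effort(): joint torques, N m.
- bot.current_ee_pos(): TCP position.
- bot.current_tool_rot(): TCP orientation.
- bot.current_contact_force(): force on the tool from outside, world axes, zero at the start.
- bot.current_ft_torque(): the same for the moment, N m.
- bot.current_opening(): opening from 0.0 (shut) to 1.0 (fully open).
- bot.current_grip_force(): force on a finger pad.
Only numpy, scipy, OpenCV 4.12 (cv2) and the standard library are available. Lean on these libraries where they do the work, as an engineer would, in place of code of your own. Each camera call takes 0.05 s, during which the arm holds its last target. There are 200 camera calls.

## Working session

There is one attempt and no reset: what is moved stays moved. The work goes in short steps, each a Python script; the robot and the scene stay as the last script left them, time stands still between calls to the robot, and variables do not carry over. Pictures are saved under pics/ and viewed, at most 10 in all, crops included, and the job is handed in when it is done.

```bash
ls; mkdir -p pics
python3 - <<'E'
from workcell import bot
import cv2,numpy as np
for n in("scene","top"):
    c=bot.read_camera(n); cv2.imwrite(f"pics/{n}0.png",c["pixels"]); np.savez(f"pics/{n}0.npz",**c)
    print(n,c["fx"],c["cx"],c["cy"],-c["R"].T@c["t"],c["R"].round(3).tolist())
E
```

```text
pics
scene 353.74806694515956 255.94680234414687 197.9203778269147 [1.38149117 0.52795177 0.68712066] [[-0.556, 0.831, 0.002], [0.441, 0.296, -0.847], [-0.705, -0.47, -0.531]]
top 365.0590657266268 255.34012744114224 190.71453504715714 [0.43943802 0.00918237 1.05717072] [[0.016, -1.0, 0.005], [-0.987, -0.017, -0.158], [0.158, -0.002, -0.987]]
```

View pics/scene0.png

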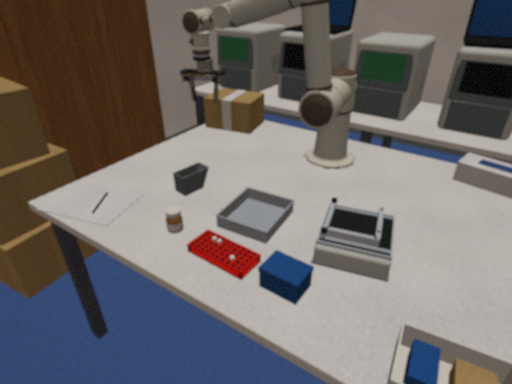

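View pics/top0.png

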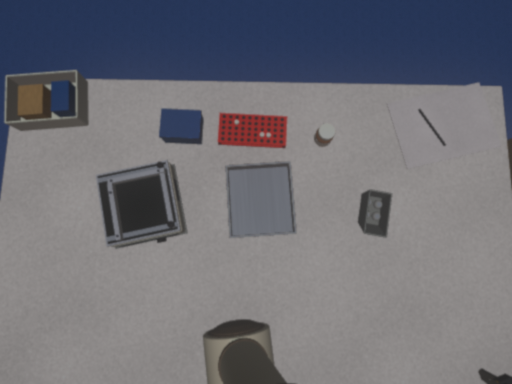

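The scene view shows the grey tub at (190,180), the tray at (256,213) and the shaker at (357,238). In the top view, where up is +x and left is +y, the tub is at (376,213), the tray at (261,200), the shaker at (140,203), the rack at (253,130), the jar at (326,132) and the box at (181,125).

Run:
```python
import cv2,numpy as np
a=cv2.imread("pics/top0.png");s=cv2.imread("pics/scene0.png")
f=lambda i,x,y,w,h,W,H:cv2.resize(i[y:y+h,x:x+w],(W,H),interpolation=cv2.INTER_CUBIC)
t=np.vstack([np.hstack([f(a,90,155,100,100,400,400),f(a,350,175,50,75,266,400)]),np.hstack([f(s,310,195,95,80,237,200),f(s,165,155,55,45,244,200),np.zeros((200,185,3),np.uint8)])])
cv2.imwrite("pics/crop0.png",cv2.convertScaleAbs(t,alpha=1.4))
```

```text
(no output)
```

View pics/crop0.png

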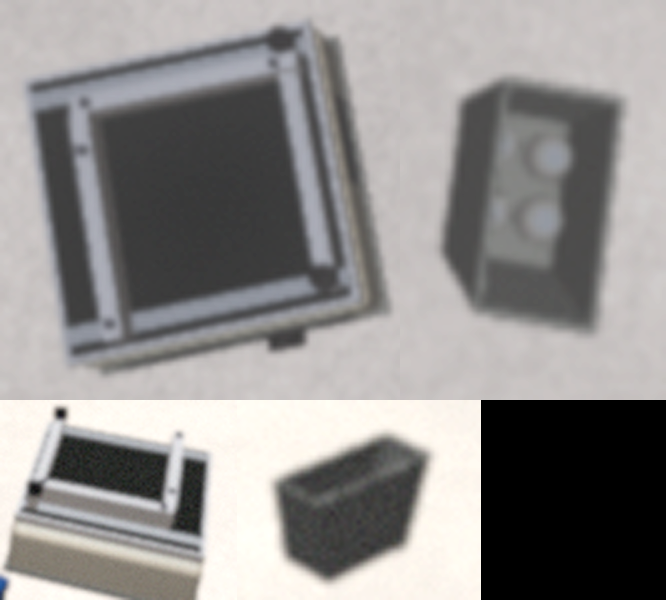

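The zoomed crop shows the shaker's rear bar at the far side, away from the robot, and the inset side bar on the left. The inner corner of the two is near px (114,182), and the clamp bar with knobs is on the right. The tub has its back to the far side, four balls inside and its lip towards the robot; the rim corners are near px (370,190), (391,193), (387,237) and (365,233).

```bash
cat > h.py <<'E'
from workcell import bot
import cv2,numpy as np
from scipy.spatial.transform import Rotation as Ro
def load(n): return dict(np.load(f"pics/{n}.npz"))
def snap(cam,n):
    c=bot.read_camera(cam); cv2.imwrite(f"pics/{n}.png",c["pixels"]); np.savez(f"pics/{n}.npz",**c); return c
def ray(c,uv):
    d=np.array([(uv[0]-c["cx"])/c["fx"],(uv[1]-c["cy"])/c["fy"],1.])
    d=c["R"].T@d; return -c["R"].T@c["t"],d/np.linalg.norm(d)
def onz(c,uv,z):
    o,d=ray(c,uv); return o+d*(z-o[2])/d[2]
def tri(obs):
    A=0;b=0
    for c,uv in obs:
        o,d=ray(c,uv);P=np.eye(3)-np.outer(d,d);A=A+P;b=b+P@o
    return np.linalg.solve(A,b)
def proj(c,X):
    p=c["R"]@np.asarray(X)+c["t"];return p[:2]/p[2]*[c["fx"],c["fy"]]+[c["cx"],c["cy"]]
def tool(yaw,tilt=0,flip=0): # degrees; tilt = lip-down angle
    return (Ro.from_euler('z',yaw,degrees=True)*Ro.from_euler('y',-tilt,degrees=True)*Ro.from_euler('x',180,degrees=True)*Ro.from_euler('z',180*flip,degrees=True)).as_rotvec()
E
python3 - <<'E'
from h import *
c=load("top0")
P=[onz(c,p,.075) for p in [(369.7,190),(391.4,192.8),(386.7,236.9),(365,233.2)]]
print("tub rim",np.round(P,3).tolist())
for p in [(114,182),(166,172),(100,174)]: print(p,onz(c,p,.114).round(3))
print("tray",[onz(c,p,.045).round(3).tolist() for p in [(228,165),(289,164),(294,234),(231,236)]])
for f in (0,1):
  for y in(-30,-6,0,30):
    for p in([.45,0,.17],[.5,0,.17],[.5,.0,.15]):
      for t in (85,95):
        q=bot.inverse_kinematics(p,tool(y,t,f)); print(f,y,p,t,None if q is None else np.round(q,2))
  print(f,bot.inverse_kinematics([.44,-.3,.28],tool(-6,0,f)),bot.inverse_kinematics([.44,.33,.28],tool(10,0,f)))
E
```

```text
tub rim [[0.604, -0.305, 0.075], [0.597, -0.364, 0.075], [0.478, -0.347, 0.075], [0.487, -0.289, 0.075]]
(114, 182) [0.607 0.378 0.114]
(166, 172) [0.637 0.243 0.114]
(100, 174) [0.628 0.416 0.114]
tray [[0.674, 0.086, 0.045], [0.68, -0.088, 0.045], [0.483, -0.102, 0.045], [0.474, 0.072, 0.045]]
0 -30 [0.45, 0, 0.17] 85 [-1.86  2.26  2.64  1.61  1.82  2.97]
0 -30 [0.45, 0, 0.17] 95 [ 0.22  0.36  2.56  3.88  1.5  -1.72]
0 -30 [0.5, 0, 0.17] 85 [ 0.17  0.13  2.53  3.93  1.13 -1.9 ]
0 -30 [0.5, 0, 0.17] 95 [ 0.17  0.4   2.47  3.84  1.44 -1.75]
0 -30 [0.5, 0.0, 0.15] 85 [ 0.17  0.22  2.51  3.9   1.18 -1.85]
0 -30 [0.5, 0.0, 0.15] 95 [ 0.17  0.49  2.44  3.84  1.49 -1.71]
0 -6 [0.45, 0, 0.17] 85 None
0 -6 [0.45, 0, 0.17] 95 None
0 -6 [0.5, 0, 0.17] 85 None
0 -6 [0.5, 0, 0.17] 95 [-2.25  1.79  2.69  1.33  1.04 -2.82]
0 -6 [0.5, 0.0, 0.15] 85 None
0 -6 [0.5, 0.0, 0.15] 95 [-2.25  1.81  2.65  1.31  1.05 -2.79]
0 0 [0.45, 0, 0.17] 85 None
0 0 [0.45, 0, 0.17] 95 None
0 0 [0.5, 0, 0.17] 85 None
0 0 [0.5, 0, 0.17] 95 None
0 0 [0.5, 0.0, 0.15] 85 None
0 0 [0.5, 0.0, 0.15] 95 [-0.73  0.47  2.66  2.
[... 1254 characters left out ...]
7] 85 None
1 0 [0.5, 0, 0.17] 95 None
1 0 [0.5, 0.0, 0.15] 85 None
1 0 [0.5, 0.0, 0.15] 95 [-2.41  1.77  2.66  1.16  0.82  0.49]
1 30 [0.45, 0, 0.17] 85 [-1.28  0.03  2.64  1.32  1.6   2.02]
1 30 [0.45, 0, 0.17] 95 [-1.28  0.36  2.56  1.36  1.71  1.79]
1 30 [0.5, 0, 0.17] 85 [-1.08  0.13  2.53  1.5   1.51  2.05]
1 30 [0.5, 0, 0.17] 95 [-1.08  0.4   2.47  1.56  1.66  1.85]
1 30 [0.5, 0.0, 0.15] 85 [-1.08  0.22  2.51  1.51  1.5   1.98]
1 30 [0.5, 0.0, 0.15] 95 [-1.08  0.49  2.44  1.56  1.66  1.79]
1 [-8.25512750e-01  1.03991557e-02  1.62591058e+00 -4.44089210e-16
  1.50528292e+00 -2.29158932e+00] [ 4.23736397e-01  5.66036693e-02  1.57854688e+00 -4.44089210e-16
  1.50644210e+00 -1.32159286e+00]
```

Run:
```python
from h import *
print(bot.current_clock())
bot.goto([.55,-.328,.22],tool(-8,0,1)); print(bot.current_clock(),bot.current_joints())
c=snap("wrist","w1"); print((-c["R"].T@c["t"]).round(3))
for X in[(.604,-.305,.075),(.597,-.364,.075),(.478,-.347,.075),(.487,-.289,.075)]: print(proj(c,X).round())
for f in(0,1):
  for y in(0,10,20,30):
    q=[bot.inverse_kinematics([.65,0,.155],tool(y,t,f)) for t in(0,50,90,100)]
    print(f,y,[None if a is None else a.round(2).tolist() for a in q])
```

```text
0.1
1.8 [-7.27032783e-01  3.22420411e-01  1.39270417e+00 -2.54596084e-04
  1.42665171e+00 -2.15664083e+00]
[ 0.468 -0.318  0.391]
[287. 225.]
[234. 227.]
[231. 117.]
[289. 118.]
0 0 [[-0.19, 0.4, 1.43, -0.0, 1.32, 1.39], [-0.3, -0.07, 2.21, 1.0, 0.27, 0.39], [-0.37, 0.4, 2.35, 2.74, 1.21, -1.42], [-0.37, 0.62, 2.26, 2.78, 1.5, -1.48]]
0 10 [[-0.19, 0.4, 1.43, -0.0, 1.32, 1.21], [-0.4, -0.05, 2.19, 1.14, 0.48, 0.08], [-0.53, 0.41, 2.32, 2.4, 1.27, -1.3], [-0.52, 0.62, 2.24, 2.46, 1.53, -1.4]]
0 20 [[-0.19, 0.4, 1.43, -0.0, 1.32, 1.04], [-0.48, -0.0, 2.15, 1.14, 0.67, -0.08], [-0.64, 0.45, 2.25, 2.11, 1.34, -1.2], [-0.63, 0.64, 2.18, 2.18, 1.56, -1.31]]
0 30 [[-0.19, 0.4, 1.43, -0.0, 1.32, 0.86], [-0.54, 0.07, 2.07, 1.1, 0.85, -0.2], [-0.71, 0.5, 2.15, 1.87, 1.42, -1.11], [-0.7, 0.68, 2.09, 1.96, 1.61, -1.21]]
1 0 [[-0.19, 0.4, 1.43, -0.0, 1.32, -1.76], [-0.3, -0.07, 2.21, 1.0, 0.27, -2.75], [-0.37, 0.4, 2.35, 2.74, 1.21, 1.72], [-0.37, 0.62, 2.26, 2.78, 1.5, 1.66]]
1 10 [[-0.19, 0.4, 1.43, 0.0, 1.32, -1.93], None, [-0.53, 0.41, 2.32, 2.4, 1.27, 1.84], [-0.52, 0.62, 2.24, 2.46, 1.53, 1.75]]
1 20 [[-0.19, 0.4, 1.43, -0.0, 1.32, -2.11], None, [-0.64, 0.45, 2.25, 2.11, 1.34, 1.94], [-0.63, 0.64, 2.18, 2.18, 1.56, 1.83]]
1 30 [[-0.19, 0.4, 1.43, -0.0, 1.32, -2.28], [-0.54, 0.07, 2.07, 1.1, 0.85, 2.94], [-0.71, 0.5, 2.15, 1.87, 1.42, 2.03], [-0.7, 0.68, 2.09, 1.96, 1.61, 1.93]]
```

View pics/w1.png

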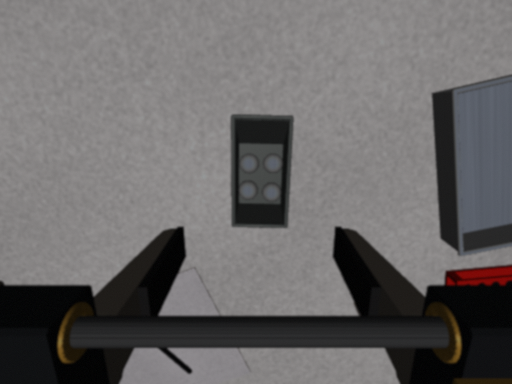

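The wrist view has the robot at the top. The tub rim corners are near (232,115), (293,116), (287,227) and (232,226), with all four balls inside. I'll fit the rim in both views, check its height, then grasp.

Run:
```python
from h import *
def corners(n,box,thr):
    c=load(n); x0,y0,x1,y1=box
    g=cv2.resize(cv2.cvtColor(c["pixels"],cv2.COLOR_BGR2GRAY)[y0:y1,x0:x1],None,fx=4,fy=4,interpolation=cv2.INTER_CUBIC)
    m=cv2.morphologyEx((g<thr).astype(np.uint8),cv2.MORPH_CLOSE,np.ones((41,41)))
    k=max(cv2.findContours(m,0,2)[0],key=cv2.contourArea); h=cv2.convexHull(k)
    a=cv2.approxPolyDP(h,10,True)[:,0]
    return c,(a+.5)/4-.5+[x0,y0]
c,a=corners("w1",(205,90,320,250),105); print(a.round(1).tolist())
P=np.array([onz(c,p,.075) for p in a]);print(P.round(4).tolist())
t,b=corners("top0",(350,175,400,250),105); print(b.round(1).tolist())
```

```text
[[232.1, 114.1], [292.9, 116.4], [286.6, 227.4], [231.1, 224.9]]
[[0.4755, -0.3459, 0.075], [0.4863, -0.2853, 0.075], [0.6063, -0.3052, 0.075], [0.5946, -0.3668, 0.075]]
[[367.4, 189.9], [390.9, 193.6], [385.4, 236.6], [363.6, 232.6], [357.6, 222.6], [360.6, 194.9]]
```

Run:
```python
from h import *
w,t=load("w1"),load("top0")
for u,v in[((231.1,224.9),(390.9,193.6)),((232.1,114.1),(385.4,236.6))]: print("rim",tri([(w,u),(t,v)]).round(4))
r=tool(-9.8)
bot.goto([.5586,-.3288,.15],r); bot.line_to([.5586,-.3288,.031],max_speed=.12)
bot.set_gripper(0,40); print(bot.current_opening()*92,bot.current_grip_force(),bot.current_contact_force())
bot.line_to([.5586,-.3288,.20],max_speed=.15)
print(bot.current_contact_force(),bot.current_opening()*92,bot.current_clock(),bot.current_joints())
snap("wrist","w2")
q=bot.inverse_kinematics([.50,.28,.25],tool(10)); print(q)
```

```text
rim [ 0.5975 -0.3675  0.0654]
rim [ 0.4773 -0.3466  0.0656]
61.93403274720638 39.97971832752228 [-0.14952011  0.35624049  1.27365455]
[ 0.14845332 -0.04441133 -4.86450924] 61.877656157838274 7.5083 [-7.18040493e-01  3.56524104e-01  1.39250380e+00  1.87005965e-05
  1.39531749e+00  1.02379763e+00]
[ 2.99703984e-01  1.31240335e-01  1.55717504e+00 -8.88178420e-16
  1.45317728e+00  1.69596739e+00]
```

View pics/w2.png

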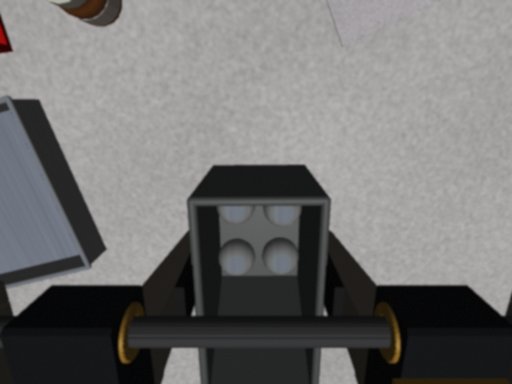

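The tub is held centred with its level rim at about (190,203)–(329,203) and the four balls still inside. Next is the pour over the tray.

Run:
```python
from h import *
L=np.array([.608,.010,0]);yaw=30
def tcp(t,lz):
    R=Ro.from_euler('z',yaw,degrees=True)*Ro.from_euler('y',-t,degrees=True)
    return np.array([L[0],L[1],lz])-R.apply([-.0775,0,.044])
st=[(0,.20),(25,.16),(45,.125),(60,.10),(72,.088),(85,.085),(98,.085)]
q=bot.current_joints()
for t,z in st:
    a=bot.inverse_kinematics(tcp(t,z),tool(yaw,t)); print(t,tcp(t,z).round(3),None if a is None else a.round(2))
print(bot.current_clock())
bot.goto(tcp(*st[0]),tool(yaw,0)); print(bot.current_clock())
for t,z in st[1:]:
    bot.line_to(tcp(t,z),tool(yaw,t),max_speed=.08); print(t,bot.current_clock(),bot.current_contact_force().round(2),bot.current_ee_pos().round(3))
bot.hold(.8)
snap("top","t3");snap("scene","s3");print(bot.current_contact_force(),bot.current_opening()*92)
a=cv2.imread("pics/t3.png")[100:280,190:410];b=cv2.imread("pics/s3.png")[130:290,170:370]
cv2.imwrite("pics/c3.png",cv2.convertScaleAbs(np.hstack([cv2.resize(a,(440,360)),cv2.resize(b,(360,360))]),alpha=1.4))
```

```text
0 [0.675 0.049 0.156] [-0.11  0.46  1.34 -0.    1.34  0.94]
25 [0.685 0.054 0.153] [-0.24  0.23  1.71  0.38  0.92  0.62]
45 [0.682 0.053 0.149] [-0.37  0.13  1.97  0.96  0.74  0.03]
60 [0.675 0.048 0.145] [-0.48  0.16  2.12  1.46  0.83 -0.51]
72 [0.665 0.043 0.148] [-0.56  0.25  2.18  1.73  1.02 -0.83]
85 [0.652 0.035 0.158] [-0.63  0.39  2.2   1.89  1.28 -1.05]
98 [0.636 0.026 0.168] [-0.67  0.58  2.17  1.97  1.56 -1.21]
7.5583
9.0333
25 9.6167 [-0.2   0.16 -3.58] [0.685 0.053 0.153]
45 10.3333 [ 0.46 -0.09 -4.59] [0.684 0.053 0.15 ]
60 10.9333 [ 1.05 -0.47 -4.23] [0.676 0.048 0.146]
72 11.3667 [ 0.46 -0.73 -4.17] [0.666 0.043 0.149]
85 11.75 [ 0.4   0.46 -1.04] [0.653 0.035 0.159]
98 12.15 [-0.03 -0.41 -1.03] [0.638 0.026 0.169]
[-0.61965956  0.13172391 -1.88508453] 61.834695258934886
```

View pics/c3.png

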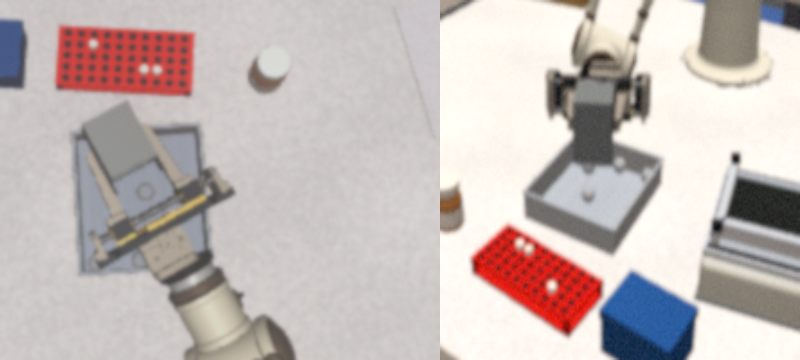

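The balls are out: I can see steel balls in the tray, and the wrist weight fell to about 1.9 N, which matches an empty tub. Next I'll bring the tub upright, raise it and look at the shaker.

Run:
```python
from h import *
q=[bot.inverse_kinematics(p,tool(30,t)) for t,p in((60,[.675,.048,.19]),(25,[.685,.053,.22]))]
bot.line_to([.675,.048,.19],tool(30,60),max_speed=.12); bot.line_to([.685,.053,.24],tool(30,0),max_speed=.12)
bot.goto([.50,.30,.29],tool(10)); print(bot.current_clock(),bot.current_contact_force())
w=snap("wrist","w4");t=snap("top","t4");s=snap("scene","s4")
a=t["pixels"][140:270,80:310];b=w["pixels"]
cv2.imwrite("pics/c4.png",cv2.convertScaleAbs(np.hstack([cv2.resize(b,(480,360)),cv2.resize(a[:,130:],(277,360))]),alpha=1.3))
print((-w["R"].T@w["t"]).round(3),proj(w,[.607,.378,.114]))
```

```text
17.2167 [ 0.35347312 -0.28113063 -1.44984585]
[0.582 0.313 0.461] [202.86188747  66.05939183]
```

View pics/c4.png

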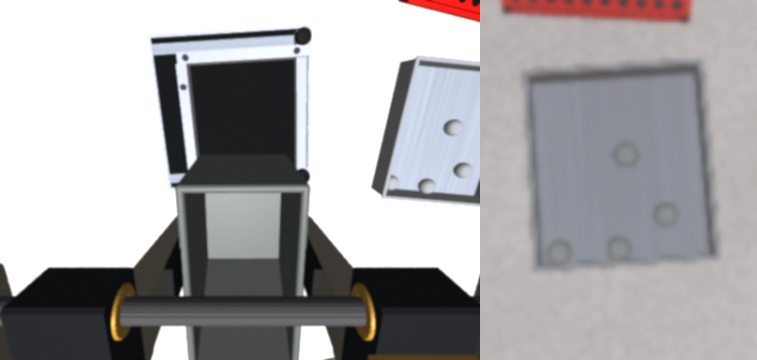

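The tub is empty and all four balls are in the tray. The shaker fills the wrist picture, with its inner corner near full-resolution pixel (206,66). I'll zoom in on that to separate bar tops from platform lines.

Run:
```python
from h import *
w=load("w4");a=w["pixels"][25:175,155:340]
cv2.imwrite("pics/c5.png",cv2.convertScaleAbs(cv2.resize(a,(740,600),interpolation=cv2.INTER_CUBIC),alpha=.85))
```

```text
(no output)
```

View pics/c5.png

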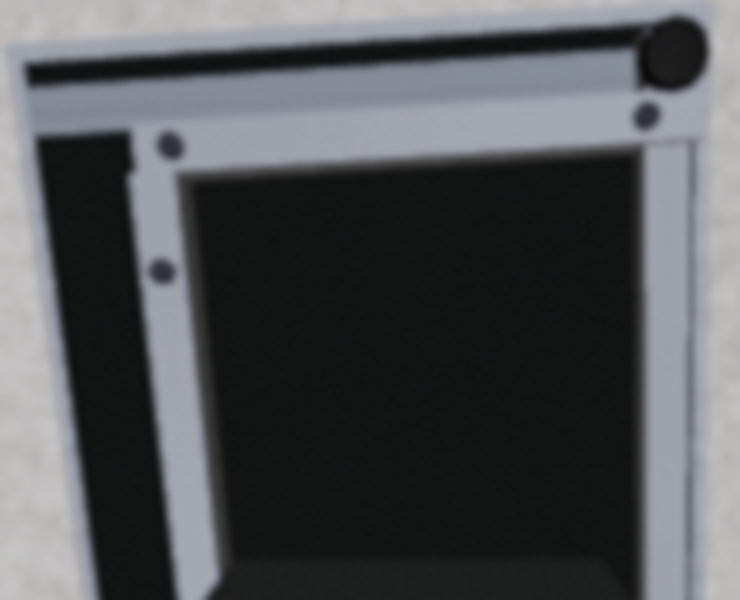

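The crop shows the bar tops' inner edges. The rear edge runs from crop (180,172) to (640,148), the side edge from (180,175) to (217,560), and they meet at the corner near (180,172). I'll fit those edges with sub-pixel accuracy in the wrist and top views.

Run:
```python
from h import *
def edge(c,p,q,nrm,half=5,n=40):
    g=cv2.GaussianBlur(cv2.cvtColor(c["pixels"],cv2.COLOR_BGR2GRAY).astype(np.float32),(0,0),.6)
    pts=[]
    s=np.arange(-half,half,.1)
    for u in np.linspace(.08,.92,n):
        b=np.array(p)*(1-u)+np.array(q)*u; xy=(b+s[:,None]*np.array(nrm)).astype(np.float32)
        v=cv2.remap(g,xy[None,:,0].copy(),xy[None,:,1].copy(),cv2.INTER_LINEAR)[0]
        k=np.argmin(np.gradient(v)); pts.append(xy[k])
    vx,vy,x,y=cv2.fitLine(np.array(pts),cv2.DIST_HUBER,0,.01,.01).ravel(); d=np.array([vx,vy]);o=np.array([x,y])
    res=np.abs((np.array(pts)-o)@[-vy,vx]); return o,d,np.median(res)
def meas(n,C,A,B):
    c=load(n)
    r=edge(c,C,A,(0,1)); s=edge(c,C,B,(1,0))
    k=np.linalg.solve(np.array([r[1],-s[1]]).T,s[0]-r[0]); X=r[0]+k[0]*r[1]
    z=.114; W=lambda p:onz(c,p,z)
    a=W(r[0]+r[1]*20)-W(r[0]-r[1]*20); b=W(s[0]+s[1]*20)-W(s[0]-s[1]*20)
    yr=np.degrees(np.arctan2(a[1],a[0]))-90; ys=np.degrees(np.arctan2(b[1],b[0]))
    print(n,X.round(2),W(X).round(4),"yaw rear",(yr+90)%180-90,"side",(ys+90)%180-90,"res",r[2],s[2]); return c,X
f=lambda x,y:(155+x/4,25+y/4)
a=meas("w4",f(180,173),f(640,148),f(215,540))
g=lambda x,y:(90+x/4,155+y/4)
b=meas("top0",g(90,105),g(270,70),g(118,300))
print("tri",tri([a,b]).round(4))
# tub in hand, as seen: back rim corners
c=a[0]; T=bot.current_ee_pos(); print(T, bot.current_tool_rot())
for p in((190,203),(329,203),):
    print(onz(c,p,T[2]-.031+.075).round(4))
```

```text
w4 [198.37  67.63] [0.6046 0.3825 0.114 ] yaw rear 13.37297491526212 side 13.337109094729414 res 0.19438666 0.24798551
top0 [111.17 182.56] [0.6058 0.385  0.114 ] yaw rear 13.13996700257485 side 13.338067179204245 res 0.29762438 0.27234352
tri [0.6038 0.3801 0.1262]
[0.50072758 0.29906815 0.28958646] [ 3.12955718e+00  2.71349790e-01 -7.91973849e-04]
[0.5341 0.3356 0.3336]
[0.5449 0.2749 0.3336]
```

Both views agree on the corner at about (0.605, 0.383) and a yaw of 13.3°. I'll descend short of the corner, feel for the platform, then push.

```bash
cat >> h.py <<'E'
YAW=13.3
Rs=Ro.from_euler('z',YAW,degrees=True)
SEAT=np.array([.605,.383,0])+Rs.apply([-.0425,-.031,0])
def F(f0): return Rs.inv().apply(np.asarray(bot.current_contact_force())-f0)
E
python3 - <<'E'
from h import *
P=SEAT+Rs.apply([-.022,-.014,0]); r=tool(YAW)
bot.goto([P[0],P[1],.22],r); bot.line_to([P[0],P[1],.135],max_speed=.1); bot.hold(.3)
f0=np.mean([bot.current_contact_force() for _ in range(5)],0); t0=bot.current_ft_torque(); np.savez("f0.npz",f0=f0,t0=t0)
z=.135
while z>.112:
    z-=.001; bot.line_to([P[0],P[1],z],max_speed=.02); f=F(f0)
    if f[2]>2.5: break
print(z,bot.current_ee_pos(),f.round(2),f0.round(2),bot.current_ft_torque()-t0,bot.current_clock())
E
```

```text
0.12 [0.5528563  0.32443502 0.12125053] [-2.29 -0.73  6.94] [-0.6  -0.07 -1.98] [-0.32547592  0.49775795 -0.0146655 ] 22.8667
```

Run:
```python
from h import *
d=np.load("f0.npz");f0,t0=d["f0"],d["t0"];Z=.1217
def go(ox,oy,s=.03,z=Z):
    p=SEAT+Rs.apply([ox,oy,0]); bot.line_to([p[0],p[1],z],max_speed=s); bot.hold(.05)
    e=Rs.inv().apply(bot.current_ee_pos()-SEAT)*1000
    print(np.round([ox*1e3,oy*1e3],1),e.round(2),F(f0).round(1),Rs.inv().apply(bot.current_ft_torque()-t0).round(2)); return F(f0)
x,y=-.022,-.014
go(x,y); x=-.008; go(x,y)
while x<.008:
    x+=.001
    if go(x,y)[0]<-5: break
x-=.0005
y=-.005; go(x,y)
while y<.009:
    y+=.001
    if go(x,y)[1]<-7: break
print(x,y,bot.current_clock(),bot.current_opening()*92)
snap("wrist","w6");snap("top","t6");snap("scene","s6")
s=load("s6")["pixels"][180:280,300:410];t=load("t6")["pixels"][150:260,80:200]
cv2.imwrite("pics/c6.png",cv2.convertScaleAbs(np.hstack([cv2.resize(s,(400,364)),cv2.resize(t,(397,364))]),alpha=1.3))
```

```text
[-22. -14.] [-22.07 -14.01 121.33] [ 0.4 -0.8  0.5] [-0.06  0.05  0.04]
[ -8. -14.] [ -8.1  -14.   121.59] [ 0.1 -0.2  0.1] [-0.03  0.05  0.04]
[ -7. -14.] [ -7.03 -14.01 121.75] [0.7 0.2 0.1] [-0.02  0.01  0.06]
[ -6. -14.] [ -5.99 -14.01 121.7 ] [0.8 0.1 0.4] [0.   0.07 0.04]
[ -5. -14.] [ -4.98 -14.03 121.68] [ 0.3 -0.1  0.2] [-0.05  0.04  0.03]
[ -4. -14.] [ -3.99 -14.   121.68] [ 0.1 -0.4  1.2] [-0.09  0.04  0.08]
[ -3. -14.] [ -3.   -14.01 121.69] [ 0.1 -0.2 -0.2] [-0.06  0.    0.07]
[ -2. -14.] [ -1.98 -14.   121.69] [ 0.5  0.4 -0.2] [-0.05  0.05 -0.  ]
[ -1. -14.] [ -0.97 -14.   121.71] [ 0.7 -0.6 -0. ] [-0.07 -0.01  0.07]
[  0. -14.] [ 3.000e-02 -1.402e+01  1.217e+02] [ 0.  -0.5  0.4] [-0.06  0.02  0.06]
[  1. -14.] [  0.41 -13.93 121.57] [-2.8 -0.2  2.2] [-0.06  0.68 -0.07]
[  2. -14.] [  0.5  -13.91 121.45] [-7.2 -0.4  3.8] [-0.18  1.32 -0.15]
[ 1.5 -5. ] [  0.5   -5.8  121.42] [-4.2 -2.3  3.3] [-0.56  1.05 -0.21]
[ 1.5 -4. ] [  0.52  -5.28 121.44] [-5.1 -3.9  3.4] [-0.82  1.02 -0.35]
[ 1.5 -3. ] [  0.51  -4.46 121.43] [-4.7 -3.4  3.9] [-0.9   1.05 -0.32]
[ 1.5 -2. ] [  0.51  -3.5  121.44] [-4.5 -5.   3.6] [-0.92  1.07 -0.33]
[ 1.5 -1. ] [  0.53  -2.51 121.44] [-3.2 -3.8  3.6] [-0.89  1.05 -0.31]
[1.5 0. ] [  0.5   -1.52 121.41] [-4.4 -5.5  2.7] [-0.92  1.06 -0.29]
[1.5 1. ] [  0.53  -0.52 121.44] [-5.1 -5.   3. ] [-0.95  1.1  -0.32]
[1.5 2. ] [5.4000e-01 2.0000e-02 1.2144e+02] [-5.9 -6.5  4.2] [-1.11  1.03 -0.35]
[1.5 3. ] [5.5000e-01 1.0000e-01 1.2151e+02] [-6.  -9.1  4.4] [-1.66  1.2  -0.26]
0.0015 0.003 29.7333 62.129158373011954
```

View pics/c6.png

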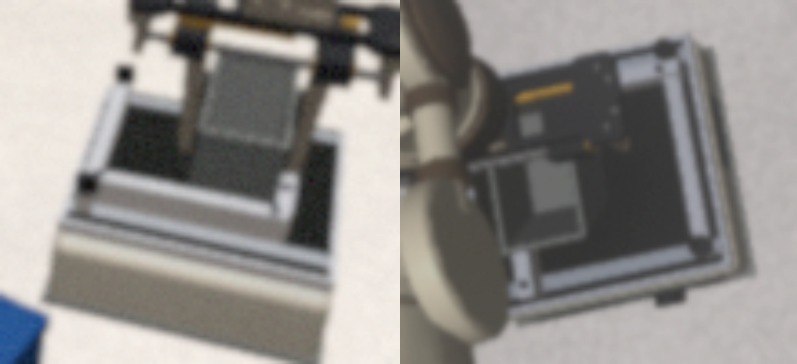

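Both bars are in contact: reaction forces appear at x ≈ 0.5 mm and y ≈ 0 mm, and the top view shows the tub in the corner at left. I'll check squareness from the yaw moment, check for tub slip in the pads with the wrist view, and then press more firmly.

Run:
```python
from h import *
d=np.load("f0.npz");f0,t0=d["f0"],d["t0"]
def patch(c): return cv2.cvtColor(c["pixels"],cv2.COLOR_BGR2GRAY)[206:310,193:327].astype(np.float32)
def slip(a,b):
    M=np.eye(2,3,dtype=np.float32); cc,M=cv2.findTransformECC(a,b,M,cv2.MOTION_EUCLIDEAN); return cc,M[:,2],np.degrees(np.arctan2(M[1,0],M[0,0]))
w4=patch(load("w4"));print("slip w4->w6",slip(w4,patch(load("w6"))))
print("slip w2->w4 n/a; opening",bot.current_opening()*92)
def go(ox,oy,yaw,z=.1213):
    p=SEAT+Rs.apply([ox,oy,0]); bot.line_to([p[0],p[1],z],tool(yaw),max_speed=.02); bot.hold(.15)
    f=np.mean([F(f0) for _ in range(4)],0); m=(bot.current_ft_torque()-t0)[2]
    print(yaw,(Rs.inv().apply(bot.current_ee_pos()-SEAT)*1000).round(2),f.round(1),"Mz",round(m,3))
# back off y slightly to release friction, rest on both lightly, then scan yaw
go(.0005,-.001,13.3); go(.002,.001,13.3); go(.002,.003,13.3)
for y in(12.9,12.5,12.1,11.7): go(.002,.003,y)
print("slip",slip(w4,patch(snap("wrist","w7"))),bot.current_clock())
```

```text
slip w4->w6 (0.997198683315416, array([0.14516214, 0.04591887], dtype=float32), np.float32(0.07074634))
slip w2->w4 n/a; opening 61.84489891970519
13.3 [  0.39  -0.96 121.28] [-2.7  0.2  2.4] Mz -0.068
13.3 [  0.57  -0.67 121.45] [-9.9 -6.2  7.5] Mz -0.4
13.3 [  0.62   0.15 121.51] [-9.  -8.8  7.9] Mz -0.5
12.9 [  0.6    0.2  121.54] [-9.5 -9.8  7.4] Mz 0.238
12.5 [5.8000e-01 1.1000e-01 1.2153e+02] [-10.5 -10.7   7.9] Mz 0.883
12.1 [ 4.2000e-01 -6.0000e-02  1.2154e+02] [ -9.5 -10.9   8.4] Mz 1.221
11.7 [  0.28  -0.27 121.58] [-10.5 -11.4   8.8] Mz 1.339
slip (0.9966870297239164, array([-0.07583943,  0.44432554], dtype=float32), np.float32(-0.21250711)) 32.8667
```

Mz crosses zero at a yaw of about 13.0° and is stiff either side of it, which means flat contact. I'll back off, re-seat at that yaw and press firmly.

Run:
```python
from h import *
d=np.load("f0.npz");f0,t0=d["f0"],d["t0"]
def patch(c): return cv2.cvtColor(c["pixels"],cv2.COLOR_BGR2GRAY)[206:310,193:327].astype(np.float32)
def slip(a,b):
    M=np.eye(2,3,dtype=np.float32); cc,M=cv2.findTransformECC(a,b,M,cv2.MOTION_EUCLIDEAN); return cc,M[:,2],np.degrees(np.arctan2(M[1,0],M[0,0]))
w4=patch(load("w4"))
def go(ox,oy,yaw,z=.1217):
    p=SEAT+Rs.apply([ox,oy,0]); bot.line_to([p[0],p[1],z],tool(yaw),max_speed=.02); bot.hold(.15)
    f=np.mean([F(f0) for _ in range(4)],0); m=(bot.current_ft_torque()-t0)[2]
    print(yaw,(Rs.inv().apply(bot.current_ee_pos()-SEAT)*1000).round(2),f.round(1),"Mz",round(m,3))
go(-.002,-.002,13.05); print("slip",slip(w4,patch(snap("wrist","w8"))))
go(.0008,-.0015,13.05); go(.0008,.001,13.05); go(.0015,.002,13.05); go(.003,.004,13.05,.1215)
for yy in (13.15,13.0,12.9): go(.003,.004,yy,.1215)
print("slip",slip(w4,patch(snap("wrist","w9"))),bot.current_clock(),bot.current_opening()*92,bot.current_grip_force())
```

```text
13.05 [ -1.79  -1.8  121.69] [-0.   0.   0.1] Mz 0.041
slip (0.9977534482173079, array([ 0.01435687, -0.0102295 ], dtype=float32), np.float32(0.0219317))
13.05 [  0.52  -1.36 121.58] [-1.6  0.6  1.5] Mz 0.065
13.05 [5.4000e-01 9.0000e-02 1.2146e+02] [-2.9 -4.9  0.3] Mz -0.094
13.05 [  0.57   0.13 121.48] [-6.3 -6.9  4.2] Mz -0.061
13.05 [  0.65   0.23 121.6 ] [-13.5 -14.7   9.1] Mz -0.004
13.15 [  0.62   0.23 121.57] [-13.1 -12.8   8.5] Mz -0.312
13.0 [  0.62   0.24 121.55] [-13.9 -14.8   9.6] Mz 0.064
12.9 [  0.62   0.22 121.55] [-13.4 -14.1   8.7] Mz 0.287
slip (0.9974238372259188, array([0.09065522, 0.12235074], dtype=float32), np.float32(-0.039214727)) 36.475 61.527536727351944 39.9949586391449
```

Run:
```python
from h import *
d=np.load("f0.npz");f0=d["f0"]
p=SEAT+Rs.apply([.003,.004,0]); bot.line_to([p[0],p[1],.1215],tool(13.03),max_speed=.02); bot.hold(.5)
print(F(f0).round(1),bot.current_ft_torque()[2]-d["t0"][2],bot.current_clock())
s=snap("scene","s10")["pixels"];t=snap("top","t10")["pixels"]
cv2.imwrite("pics/c10.png",cv2.convertScaleAbs(np.hstack([cv2.resize(s[160:310,160:410],(480,288)),cv2.resize(t[90:260,80:260],(305,288))]),alpha=1.3))
```

```text
[-13.8 -13.6   8.9] 0.0010704552325300834 37.225
```

View pics/c10.png

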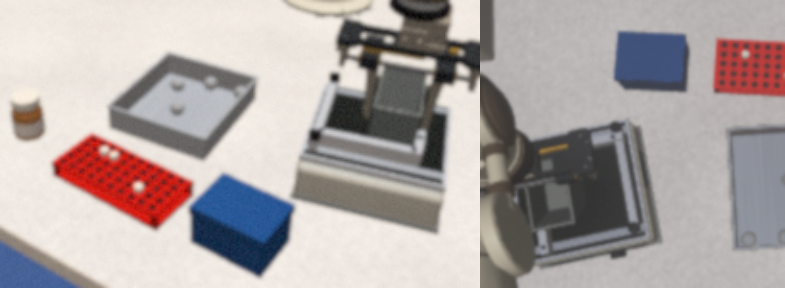

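The tub is upright in the corner at about (400,100) in the left half. The four balls are in the tray, and the rack, jar and box haven't moved. The reaction is about 14 N on each bar with no yaw moment, so I'm handing in.

```bash
python3 -c "
from workcell import bot
print(bot.job_done())"
```

```text
the job is handed in; nothing more can be done
None
```

All four balls are in the drying tray, and the empty tub stands upright in the bar corner, still gripped and pressed at about 14 N against each bar; I handed the job in at about 37 s.

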